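# Open the sprung board holder to its marker and keep it open

## Task

I want to set a circuit board in the sprung board holder. First take the small jar that was left standing in the way of the holder's jaw and stand it upright in the shallow tray; then pull the sprung jaw out by its upright grip plate until its pointer is level with the marker rider on the edge of the base, and keep hold of it there: finish while still holding the jaw open. Leave the other things on the bench where they are.

Things in the scene. Friction and masses are not known exactly. Their poses are not given: they have to be found in the camera images.
- holder: Board holder fixed to the bench: aluminium base plate 200 (x) x 110 (y) x 12 mm; dark steel fixed jaw, 40 mm high, at its far (+x) end. Origin: centre of the underside; z up. Its own -x axis (roughly towards the robot) is the pull direction. In front of the fixed jaw is the moving jaw, a dark block 36 (x) x 76 mm, top at 40 mm; shut, its front face is at x = +40 mm.
- jaw (a joint): How far the moving jaw is pulled out, m: 0 shut, 0.095 end stop, growing towards the holder's -x. A spring always pulls it shut: about 4 N at 0, rising 0.9 N per 10 mm (about 11 N at 0.08). Let go, it springs back to 0.
- handle (a point): Middle of the aluminium grip plate that stands upright on the moving jaw, to pull it by. The plate is 12 mm thick along the holder's x, 44 mm wide along y, and rises from the jaw's top at 40 mm to 92 mm above the bench; this point is at 72 mm. Moves with the jaw; shut, it is at x = +48 mm of the holder.
- pointer (a point): Tip of the small steel pointer (3 mm thick in x) that sticks out of the moving jaw's left (+y) side, 18 mm above the bench, at the same x as the grip plate's middle. Moves with the jaw.
- marker: Marker rider fixed on the left (+y) edge of the holder's base: 14 mm long, dark steel, with an upright light steel fin 3 mm thick, top 24 mm above the bench. Axes parallel to the holder's. Origin on the bench at y = 0 of the holder, at the fin's x; the fin is 51 to 65 mm to +y. The jaw must be pulled 60 to 80 mm, differently each time, to bring the pointer level with the fin.
- mark (a point): The inner edge of the marker's fin, at pointer height. The pointer is at the mark when both have the same x in the holder's frame (they stay about 1 mm apart in y).
- jar: Small closed round jar, grey lid on a white body, 36 mm diameter, 18 mm high, 80 g, loose, standing on the holder's base (12 mm above the bench) in front of the moving jaw. Origin: centre of its underside; z is its upright axis.
- tray: Shallow grey open tray fixed to the bench, 140 (x) x 130 (y) x 22 mm outside, walls and floor 3 mm. Origin: centre of the underside, on the bench. Holder and tray may swap places.
- battery: Bystander: cylindrical battery 15 x 50 x 15 mm lying at the back left; leave alone. Origin under its centre.
- reel: Bystander: small wire reel 43 x 48 x 30 mm at the right rear; leave alone. Origin under its middle.
- driver: Bystander: small screwdriver 143 mm long lying at the back, in the middle; leave alone. Origin under its middle.
- tape: Bystander: black tape roll 62 mm across, 19 mm high, at the left front; leave alone. Origin under its centre.
There are look-alikes about, which are no part of the job. What is meant by the jar is not purple, and is the larger of those in its own colour.

How it is judged (in metres and radians):
On the way, in this order (a step that is already met when the one before it is completed fails the run):
1. the jar stands upright on the tray's floor, let go, with the jaw still shut (x of jar in the frame of tray between -0.055 and 0.055 m and y of jar in the frame of tray between -0.05 and 0.05 m and z of jar in the frame of tray below 0.008 m and angle between jar's own z axis and vertical below 0.15 rad and contact force between each of the fingers, the arm and jar below 0.1 N and linear speed of jar below 0.02 m/s and value of joint jaw below 0.008 m), for 0.2 s.
2. the jaw is pulled out and held with its pointer level with the marker (x of pointer in the frame of marker between -0.005 and 0.005 m and contact force between any of the fingers, the arm and holder above 3 N), for 0.3 s.
At the end, for the whole second after the job is handed in: The robot holds the sprung jaw still (over 3 N between robot and holder) with the pointer within 5 mm of the marker's fin along the slide, and the jar stands upright (within 0.15 rad) on the tray's floor, at rest and not touched (all of step 2 and x of jar in the frame of tray between -0.055 and 0.055 m and y of jar in the frame of tray between -0.05 and 0.05 m and z of jar in the frame of tray below 0.008 m and angle between jar's own z axis and vertical below 0.15 rad and contact force between each of the fingers, the arm and jar below 0.1 N and linear speed of jar below 0.02 m/s and velocity of joint jaw between -0.01 and 0.01 m/s); the arm keeps its last pose, push and grip.
It fails at once if the jaw is pulled out more than 20 mm while the jar is not yet in the tray (value of joint jaw above 0.02 m and horizontal distance between jar and tray above 0.095 m).
It fails at once if a bystander is moved more than 20 mm (distance of any of battery, reel, driver, tape from where it was at the start of the episode above 0.02 m).
It also fails if it takes over 51 s, if anything falls off the work surface, if the arm or the gripper's body presses on something with over 40 N, if the wrist force passes 120 N, or if a joint passes its speed limit or range.

## Robot

A 7-joint arm with a two-finger parallel gripper is mounted at the origin on a cart in front of the work surface, level with it; the furniture and walls round the work are solid. World frame = base frame: x ahead of the robot, y to its left, z up, the work surface at z = 0. Lengths are in m, angles in degrees, forces in N, time in s.
With the tool pointing down it reaches from about 0.425 to 1.025 m from the base axis. Payload 3.6 kg.
Tool frame: the origin (TCP) lies midway between the tips of the shut fingers; the grasp point (between the pads) lies 19 mm behind it (ctrl.grip_depth is the distance from the TCP to the grasp point, in m); z points along the fingers, y is the direction in which the jaws open and shut (so a half turn about z gives the same grasp; the last joint's range is limited). The gripper opens to 85 mm and grips with 20 to 120 N. Pads are 22 mm wide; open, the fingers measure 114 mm over their backs; the gripper's body (76 mm by 85 mm) begins 54 mm behind the grasp point. The pads swing forward as they close: fully open they stand 13 mm farther back than shut.
Start: joints at [59.043, 33.873, 2.773, 92.16, -1.908, 54.013, -1.931], TCP at [0.313, -0.654, 0.231] pointing down, gripper open.
Joint ranges: [-153.93, 153.93], [-27.13, 128.08], [-72.61, 78.16], [10.71, 143.7], [-87.88, 267.88], [4.46, 118.87], [-176.78, 176.78]. Speed limits (degrees/s): [147.25, 147.25, 180, 180, 180, 180, 180].

## Interface

Orientations are given as a 3x3 rotation matrix whose columns are the frame's x, y, z axes.
In Python, from station import ctrl, optics, nets gives the robot as it stands.
- The arm moves only by the shell command python3 -m crank 'ROWS' [FORCE]. ROWS is text: rows parted by semicolons, each of 5 numbers parted by spaces: the opening in per cent of the stroke, from 0 (shut) to 100 (fully open), then the shift along the tool's x, y, z in mm, then the turn about the tool's z in degrees. A call has 1 to 20 rows; each row is the pose to reach, as a shift and turn from the pose measured when the call began, along the tool's axes at that moment; what a row does not reach only later rows make up. A row lasts 1/8 s, in which the tool goes at most 62.5 mm and 10.7 degrees, less where a joint would pass 70% of its speed; a pose out of reach is approached as far as the arm can. A call with a gripper value outside its range is refused whole. The fingers move at their own pace and stop on an object; FORCE is the grip in N (left out, the last holds). Time passes only in rows, so rows that repeat a pose let the fingers close. It gives the time, the measured TCP pose, the force and the opening at its end, in the units of the state.
- ctrl.get_obs(): the state, without advancing time (a new reading comes with each control period).
- optics.capture(name): name is "side" or "top" or "wrist"; returns a dict with "image" (400x640x3 uint8, red, green, blue), "vertical_fov" (degrees; the focal length in pixels is half the picture's height over the tangent of half this angle, whatever the lens; pixels are square), "cx", "cy" (the principal point, pixels), "pose" (4x4, takes a point from camera to world coordinates). Camera axes: x right, y up, looking along -z (the intrinsics and any distortion apply to the point x, -y, -z); pixel columns grow to the right and rows downward; lengths in m; the calibration is good to about 2 mm. A picture is of the moment at which its call begins. There is no depth.
- ctrl.finish_job(): hands the job in, once; it reports no verdict.
Trained networks look in a picture, given as the dict that the camera call returned (one of the last four; its "shot" number tells which), for a name from the list of things; names that differ only in an ending like _2 or _b are one class to them, and where a whole thing is asked for, a point or a joint stands for the part that bears it (a point fixed in the world has none). Each returns a list of dicts, best first, with "p" (0 to 1); they miss things now and then, are a little off and sometimes report something else, mostly with a low value. They report only what shows in the picture. A call takes as long as a camera call. They do not tell look-alikes from the thing itself.
- nets.search_frame(picture, name): "point" ([x, y, z] in m, in world coordinates, good to about 4 mm: the middle of the surface that is visible of it).
The state is a dict: "time": time; "joints": joint angles; "qd": joint speeds; "tau": joint torques, N m; "tcp_pos": TCP position; "tcp_rot": TCP orientation; "ft_force": force on the tool from outside, world axes, zero at the start; "wrist_torque": the same for the moment, N m; "width": finger opening in m.
Only numpy, scipy, OpenCV 4.12 (cv2) and the standard library are available. Lean on these libraries where they do the work, as an engineer would, in place of code of your own. Each camera call takes 0.05 s, during which the arm holds its last target.

## Working session

There is one attempt and no reset: what is moved stays moved. The work goes in short steps, Python scripts to look and compute and a shell command to move; the robot and the scene stay as the last step left them, time stands still between calls to the robot, and variables do not carry over. Pictures are saved under pics/ and viewed, and the job is handed in when it is done.

```bash
ls; mkdir -p pics; cat > h.py <<'E'
import numpy as np, cv2
from station import ctrl, optics, nets
def cap(n,f=None):
    c=optics.capture(n)
    if f: cv2.imwrite('pics/'+f,c['image'][:,:,::-1])
    return c
E
python3 - <<'E'
from h import *
np.set_printoptions(precision=4,suppress=True)
o=ctrl.get_obs(); print(o['time'],o['tcp_pos'],o['tcp_rot'],o['width'])
for n in ['top','side']:
    c=cap(n,n+'0.png'); print(n,c['vertical_fov'],c['cx'],c['cy'],c['pose'],[k for k in c])
    for t in ['holder','jaw','handle','pointer','marker','jar','tray','battery','reel','driver','tape']:
        try: print(t,[(np.round(d['point'],3).tolist(),round(d['p'],2)) for d in nets.search_frame(c,t)])
        except Exception as e: print(t,e)
E
```

```text
pics
0.0 [ 0.3129 -0.6531  0.2301] [[ 0.9018  0.4322 -0.0011]
 [ 0.4322 -0.9018  0.002 ]
 [-0.0002 -0.0023 -1.    ]] 0.08492930713836247
top 50.89536026265196 312.8363281292699 196.91577947888536 [[ 0.0338  0.9703 -0.2393  0.2683]
 [-0.9994  0.0331 -0.0072 -0.0222]
 [ 0.0009  0.2395  0.9709  1.1508]
 [ 0.      0.      0.      1.    ]] ['image', 'vertical_fov', 'cx', 'cy', 'pose', 'shot']
holder [([0.526, -0.099, 0.012], 0.62)]
jaw [([0.575, -0.102, 0.042], 0.73)]
handle [([0.569, -0.102, 0.04], 0.9)]
pointer [([0.574, -0.1, 0.041], 0.84)]
marker []
jar [([0.362, -0.133, 0.02], 0.61), ([0.542, -0.217, 0.015], 0.53)]
tray [([0.52, 0.183, 0.002], 0.91)]
battery []
reel [([0.62, -0.343, 0.016], 0.75)]
driver [([0.701, -0.005, 0.01], 0.73)]
tape [([0.35, 0.274, 0.014], 0.6)]
side 54.470233614800335 323.44810397570774 200.073299528741 [[ 0.9945  0.0632 -0.0838  0.4412]
 [-0.1049  0.5659 -0.8178 -0.8081]
 [-0.0042  0.822   0.5694  0.602 ]
 [ 0.      0.      0.      1.    ]] ['image', 'vertical_fov', 'cx', 'cy', 'pose', 'shot']
holder [([0.536, -0.127, 0.01], 0.74)]
jaw [([0.571, -0.129, 0.04], 0.66)]
handle [([0.572, -0.127, 0.039], 0.67)]
pointer [([0.571, -0.128, 0.038], 0.9)]
marker []
jar [([0.364, -0.146, 0.016], 0.71), ([0.54, -0.225, 0.009], 0.6), ([0.493, -0.115, 0.029], 0.54)]
tray [([0.524, 0.186, 0.002], 0.83)]
battery []
reel [([0.624, -0.352, 0.016], 0.68), ([0.522, 0.185, 0.002], 0.56), ([0.686, 0.104, 0.008], 0.44)]
driver [([0.704, -0.014, 0.012], 0.65)]
tape [([0.355, 0.26, 0.013], 0.48)]
```

View pics/top0.png

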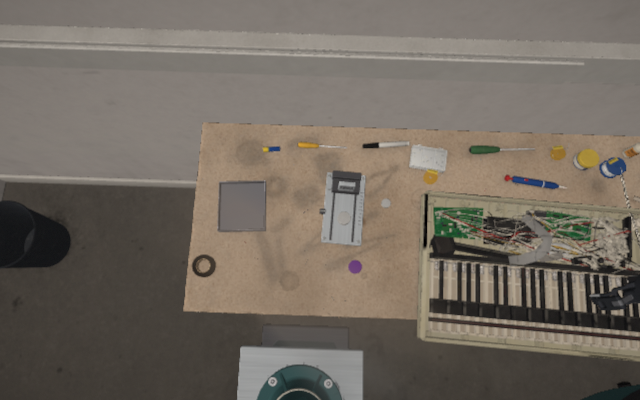

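View pics/side0.png

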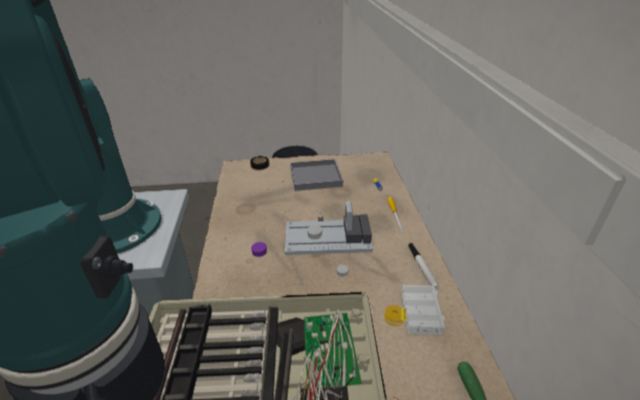

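```bash
python3 - <<'E'
import cv2
a=cv2.imread('pics/top0.png'); cv2.imwrite('pics/topz.png',cv2.resize(a[160:320,280:480],None,fx=4,fy=3.75,interpolation=cv2.INTER_CUBIC)[:600])
a=cv2.imread('pics/side0.png'); cv2.imwrite('pics/sidez.png',cv2.resize(a[130:290,220:420],None,fx=4,fy=3.75,interpolation=cv2.INTER_CUBIC)[:600])
E
```

```text
(no output)
```

View pics/topz.png

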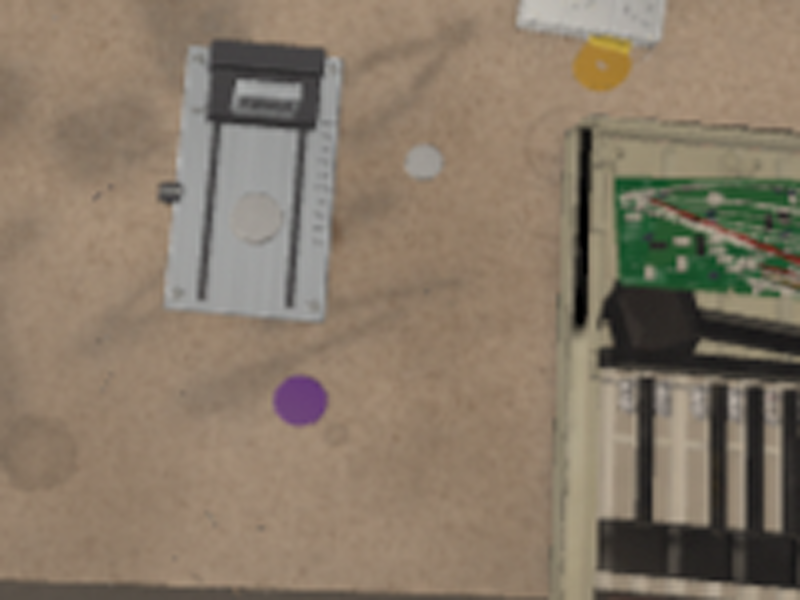

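View pics/sidez.png

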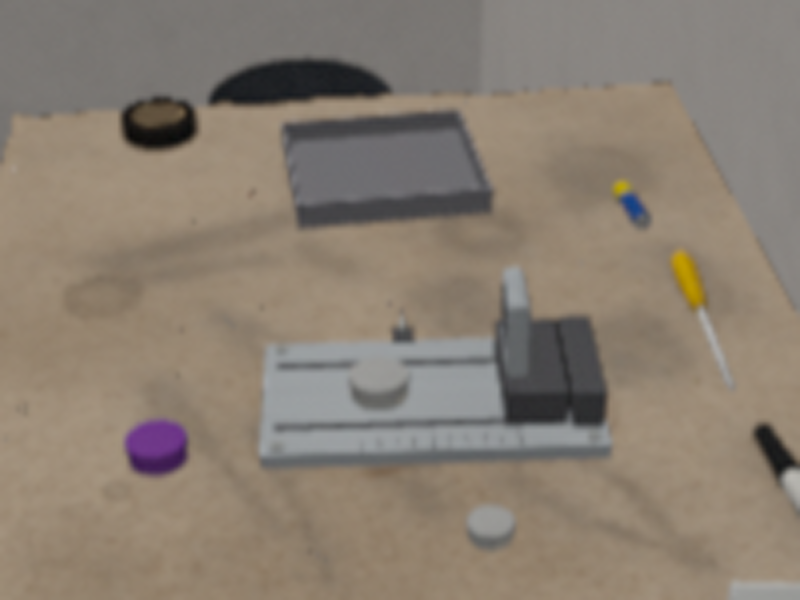

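The jar candidates in the top view are purple at (355,267), a small grey one at (385,203), and a larger grey one on the holder base at (344,218). The one on the holder fits: it isn't purple, it is the larger grey one, and it stands in front of the jaw. The enlarged crops confirm this. Next I'll fit the holder and tray poses.

```bash
cat >> h.py <<'E'
from scipy.optimize import least_squares
def proj(c,P):
    P=np.atleast_2d(P); T=np.array(c['pose']); q=(P-T[:3,3])@T[:3,:3]
    f=200/np.tan(np.radians(c['vertical_fov']/2))
    return np.c_[c['cx']+f*q[:,0]/-q[:,2], c['cy']+f*q[:,1]/q[:,2]]
def ray(c,u,v,z):
    T=np.array(c['pose']); f=200/np.tan(np.radians(c['vertical_fov']/2))
    d=T[:3,:3]@np.array([(u-c['cx'])/f,-(v-c['cy'])/f,-1.]); o=T[:3,3]
    return o+d*(z-o[2])/d[2]
def place(p,L):
    L=np.atleast_2d(L); c,s=np.cos(p[2]),np.sin(p[2])
    return np.c_[p[0]+c*L[:,0]-s*L[:,1],p[1]+s*L[:,0]+c*L[:,1],L[:,2]]
def fit(obs,p0):
    # obs list of (cam, local pts, pixels)
    r=least_squares(lambda p:np.concatenate([(proj(c,place(p,L))-px).ravel() for c,L,px in obs]),p0,loss='soft_l1')
    return r.x,[np.round(proj(c,place(r.x,L))-px,1).tolist() for c,L,px in obs]
E
python3 - <<'E'
from h import *
np.set_printoptions(precision=4,suppress=True)
t=cap('top'); s=cap('side')
zt=lambda a:np.array(a,float)/[4,3.75]+[280,160]-.4
zs=lambda a:np.array(a,float)/[4,3.75]+[220,130]-.4
H=[[-.1,.055,.012],[-.1,-.055,.012],[.1,-.055,.012],[.1,.055,.012]]
tp=zt([[165,308],[325,320],[343,60],[188,47]])
sp=zs([[265,343],[262,458],[608,446]])
for o in ([(t,H,tp)],[(s,H[:3],sp)],[(t,H,tp),(s,H[:3],sp)]): print('holder',*fit(o,[.52,-.1,0]))
print('jar',ray(t,*zt([257,216]),.030),ray(s,*zs([379,370]),.030))
print('fin',ray(t,*zt([170,187]),.024),ray(s,*zs([402,316]),.024))
T=[[-.07,.065,.022],[-.07,-.065,.022],[.07,-.065,.022],[.07,.065,.022]]
print('tray',*fit([(t,T,[[220,231],[267,230],[265,181],[219,182]])],[.52,.18,0]))
print('tray s',*fit([(s,T,zs([[285,125],[297,208],[490,195],[458,112]]))],[.52,.18,0]))
E
```

```text
holder [ 0.5207 -0.0997 -0.0549] [[[-0.2, 0.2], [0.2, 0.6], [0.0, -0.5], [-0.0, -0.3]]]
holder [ 0.5223 -0.103  -0.0596] [[[-0.1, 0.2], [-1.0, -0.3], [1.3, -0.1]]]
holder [ 0.5214 -0.1005 -0.0547] [[[0.1, -0.1], [0.5, 0.3], [0.3, -0.7], [0.3, -0.5]], [[-0.6, -0.2], [-1.3, -0.9], [0.7, -1.0]]]
jar [ 0.4908 -0.1     0.03  ] [ 0.4921 -0.0995  0.03  ]
fin [ 0.5115 -0.0404  0.024 ] [ 0.5117 -0.0369  0.024 ]
tray [0.5153 0.1781 0.0815] [[[-1.1, 0.9], [-0.1, -0.3], [0.8, -0.9], [0.2, 0.3]]]
tray s [0.5181 0.173  0.0398] [[[-1.1, -0.2], [-0.6, 0.3], [0.7, -0.2], [1.0, -0.2]]]
```

```bash
python3 -m crank '100 15 -16 0 -2; 100 45 -48 0 -7; 100 85 -90 0 -13; 100 125 -132 0 -19; 100 165 -174 0 -25; 100 205 -216 0 -31; 100 245 -258 0 -37; 100 285 -300 0 -43; 100 325 -342 0 -49; 100 360 -380 0 -55; 100 385 -406 0 -59; 100 400 -422 0 -61.3; 100 400 -422 0 -61.3; 100 400 -422 0 -61.3'
python3 - <<'E'
from h import *
np.set_printoptions(precision=4,suppress=True)
o=ctrl.get_obs(); print(o['time'],o['tcp_pos'],o['tcp_rot'],o['joints'])
c=cap('wrist','w1.png'); print(c['vertical_fov'],c['pose'])
for t in ['holder','handle','pointer','marker','jar']:
        print(t,[(np.round(d['point'],3).tolist(),round(d['p'],2)) for d in nets.search_frame(c,t)])
E
```

```text
time: 3.05
tcp_pos: [0.4911, -0.1023, 0.2311]
tcp_rot: [[0.057, 0.998, -0.001], [0.998, -0.057, -0.001], [-0.001, -0.001, -1.0]]
ft_force: [0.6, -0.1, -0.2]
width: 0.0855
3.05 [ 0.4911 -0.1023  0.2311] [[ 0.0572  0.9984 -0.0008]
 [ 0.9984 -0.0572 -0.0011]
 [-0.0011 -0.0008 -1.    ]] [ 21.5823  18.827  -18.8187 119.9604   8.9534  42.5468  -6.197 ]
67.7568113199727 [[ 0.9984  0.0552  0.0159  0.4957]
 [-0.0574  0.9628  0.2639 -0.0358]
 [-0.0008 -0.2644  0.9644  0.3734]
 [ 0.      0.      0.      1.    ]]
holder [([0.531, -0.092, 0.011], 0.8)]
handle [([0.568, -0.095, 0.036], 0.7)]
pointer [([0.568, -0.096, 0.041], 0.75)]
marker [([0.512, -0.045, 0.016], 0.7)]
jar [([0.49, -0.103, 0.029], 0.77), ([0.364, -0.133, 0.019], 0.73), ([0.543, -0.215, 0.015], 0.51)]
```

View pics/w1.png

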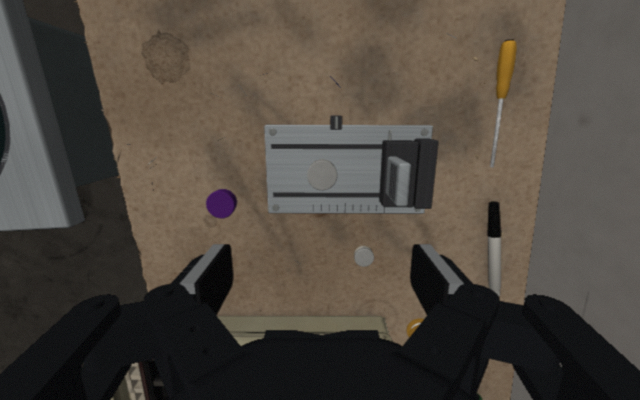

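The wrist view shows the holder from (265,125) to (432,213), the jar at (322,176), the marker at (337,122) and the grip plate around (398,180). The purple and small grey look-alikes are off the base, at (222,204) and (364,256). I'll refine from an enlarged crop.

```bash
python3 - <<'E'
import cv2
a=cv2.imread('pics/w1.png'); cv2.imwrite('pics/w1z.png',cv2.resize(a[105:225,255:445],None,fx=4.2,fy=4.2,interpolation=cv2.INTER_CUBIC))
E
```

```text
(no output)
```

View pics/w1z.png

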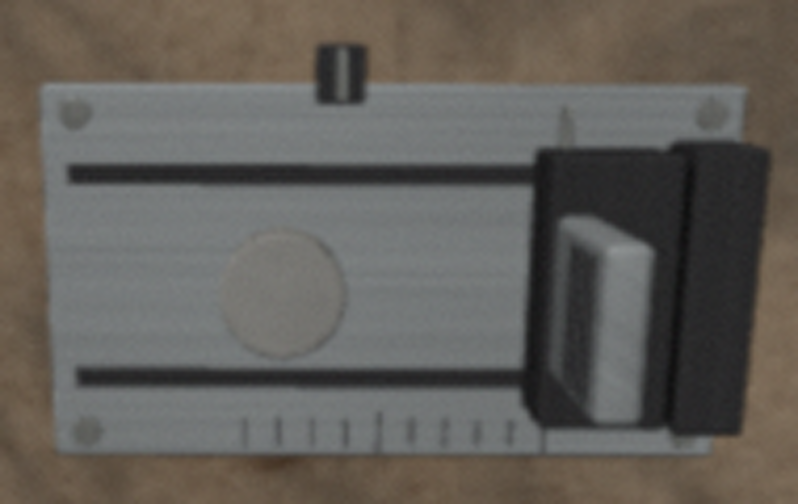

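```bash
python3 - <<'E'
from h import *
np.set_printoptions(precision=4,suppress=True)
w=cap('wrist'); 
z=lambda a:np.array(a,float)/4.2+[255,105]-.4
H=[[-.1,.055,.012],[-.1,-.055,.012],[.1,-.055,.012],[.1,.055,.012]]
p,r=fit([(w,H,z([[42,86],[57,453],[708,452],[746,87]]))],[.52,-.1,0]); print(p,r)
print('jar top c',ray(w,*z([283,292]),.030))
for nm,uv,zz in [('fin',(343,74),.024),('ptr tip',(567,106),.018),('ptr base',(568,145),.018),('plate top ctr',(626,335),.092),('jar',(283,292),.03)]:
    q=ray(w,*z(uv),zz); d=q[:2]-p[:2]; c,s=np.cos(p[2]),np.sin(p[2])
    print(nm,q,'local',c*d[0]+s*d[1],-s*d[0]+c*d[1])
print(proj(w,place(p,[[.048,0,.092],[.048,.022,.092],[.048,-.022,.092]]))-[255,105])
E
```

```text
[ 0.5237 -0.1002 -0.0584] [[[-1.3, -0.7], [-0.6, 0.8], [1.1, 1.3], [0.8, -0.5]]]
jar top c [ 0.493  -0.0993  0.03  ]
fin [ 0.5125 -0.0416  0.024 ] local -0.014632968964593908 0.057880738504364905
ptr tip [ 0.5744 -0.0538  0.018 ] local 0.04788576564326904 0.049326695650232885
ptr base [ 0.5747 -0.0645  0.018 ] local 0.04883171242563291 0.038699593850340684
plate top ctr [ 0.5718 -0.1022  0.092 ] local 0.048154006514316505 0.0008738360027741822
jar [ 0.493  -0.0993  0.03  ] local -0.030723339994988972 -0.000886195193843872
[[148.4208  80.2433]
 [150.1584  57.6064]
 [146.7516 101.9878]]
```

```bash
python3 -m crank '80 3 1 40 0; 80 3 1 90 0; 80 3 1 140 0; 80 3 1 180 0; 80 3 1 205 0; 80 3 1 218 0; 80 3 1 218 0; 80 3 1 218 0' 40
python3 -m crank '40 0 0 0 0; 20 0 0 0 0; 0 0 0 0 0; 0 0 0 0 0; 0 0 0 0 0; 0 0 0 0 0' 40
python3 - <<'E'
from h import *
c=cap('wrist','w2.png')
E
```

```text
time: 4.4
tcp_pos: [0.4933, -0.0983, 0.0141]
tcp_rot: [[0.056, 0.998, 0.002], [0.998, -0.056, -0.0], [-0.0, 0.002, -1.0]]
ft_force: [-0.2, -0.7, -0.3]
width: 0.0685
time: 5.15
tcp_pos: [0.4939, -0.0986, 0.0152]
tcp_rot: [[0.056, 0.998, 0.003], [0.998, -0.056, -0.001], [-0.001, 0.003, -1.0]]
ft_force: [-1.4, -0.6, 6.7]
width: 0.0336
```

View pics/w2.png

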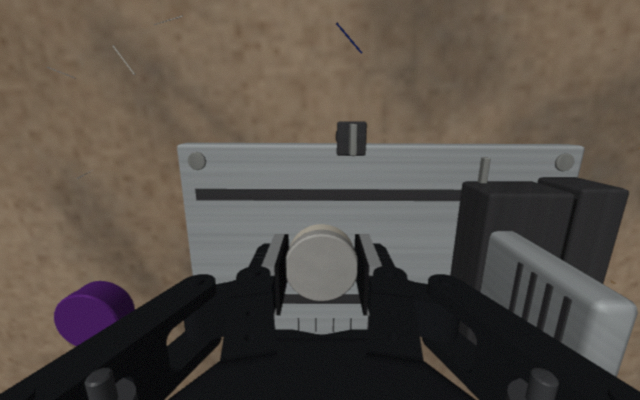

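The jar is gripped between the pads, lid at (322,262). Lifting it and carrying it to the tray.

```bash
python3 -m crank '0 0 0 -15 0; 0 0 0 -45 0; 0 0 0 -80 0; 0 0 0 -100 0; 0 15 0 -100 0; 0 50 1 -100 0; 0 100 2 -100 0; 0 150 4 -100 0; 0 200 5 -100 0; 0 240 6 -100 0; 0 265 6 -100 0; 0 276 6 -100 0; 0 276 6 -100 0; 0 276 6 -100 0' 40
python3 - <<'E'
from h import *
c=cap('wrist','w3.png');c=cap('side','s3.png')
E
```

```text
time: 6.95
tcp_pos: [0.5145, 0.175, 0.1147]
tcp_rot: [[0.058, 0.998, 0.002], [0.998, -0.058, -0.002], [-0.002, 0.002, -1.0]]
ft_force: [0.4, 0.4, -1.7]
width: 0.0336
```

View pics/w3.png

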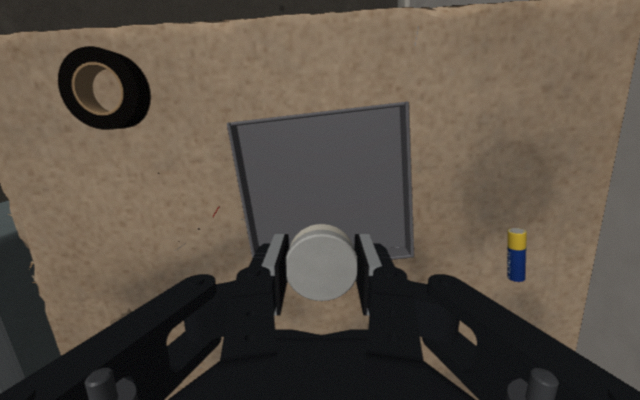

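View pics/s3.png

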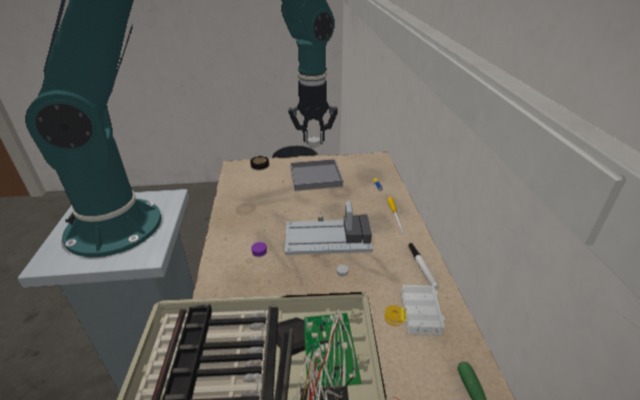

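```bash
python3 - <<'E'
from h import *
np.set_printoptions(precision=4,suppress=True)
w=cap('wrist')
T=[[-.07,.065,.022],[.07,.065,.022],[.07,-.065,.022]]
print(*fit([(w,T,[[230,124],[408,103],[412,257]])],[.516,.177,.06]))
E
```

```text
[0.5191 0.1792 0.0505] [[[-4.9, -0.4], [0.3, -0.2], [1.1, 2.0]]]
```

```bash
python3 -m crank '0 3 3 30 0; 0 3 3 65 0; 0 3 3 90 0; 0 3 3 101 0; 0 3 3 106 0; 0 3 3 108 0; 0 3 3 108 0; 0 3 3 108 0' 40
```

```text
time: 8.1
tcp_pos: [0.5188, 0.1779, 0.0076]
tcp_rot: [[0.058, 0.998, 0.004], [0.998, -0.058, -0.001], [-0.001, 0.004, -1.0]]
ft_force: [0.2, -0.6, -0.6]
width: 0.0336
```

```bash
python3 -m crank '0 0 0 1.5 0; 0 0 0 1.5 0; 50 0 0 1 0; 65 0 0 1 0; 65 0 0 0 0; 65 0 0 -5 0; 65 0 0 -25 0; 65 0 0 -60 0; 65 0 0 -100 0; 65 0 0 -120 0; 65 0 0 -120 0; 65 0 0 -120 0' 40
python3 - <<'E'
from h import *
c=cap('wrist','w4.png');c=cap('side','s4.png'); cv2.imwrite('pics/s4z.png',cv2.resize(c['image'][140:260,240:400,::-1],None,fx=5,fy=5))
E
```

```text
time: 9.6
tcp_pos: [0.5178, 0.1777, 0.127]
tcp_rot: [[0.058, 0.998, 0.003], [0.998, -0.058, -0.002], [-0.002, 0.003, -1.0]]
ft_force: [0.4, 0.2, 0.4]
width: 0.0556
```

View pics/w4.png

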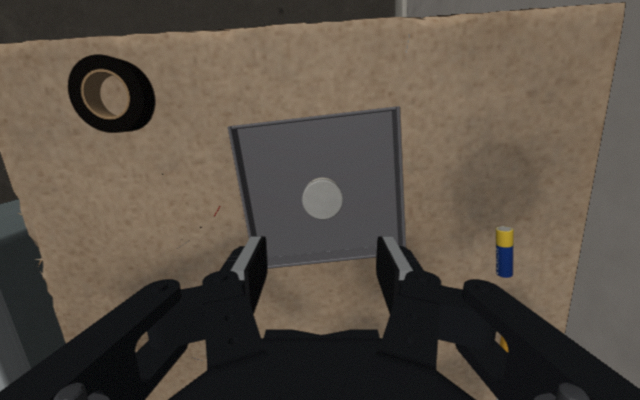

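View pics/s4z.png

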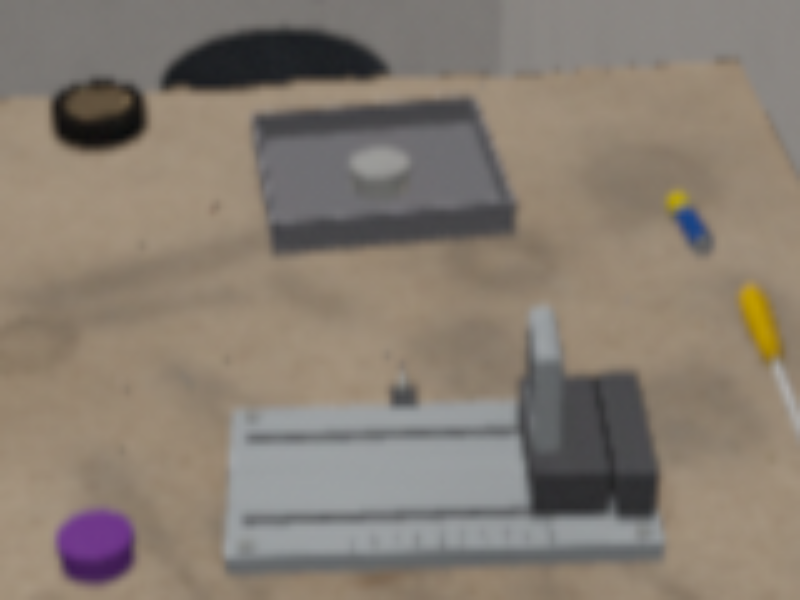

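The jar stands upright in the tray, at (380,165) in the crop, with the jaw still shut. Next I go to the grip plate.

```bash
python3 -m crank '65 -15 4 0 0; 65 -50 12 0 0; 65 -100 25 0 0; 65 -150 37 0 0; 65 -200 50 0 0; 65 -240 60 0 0; 65 -267 66 0 0; 65 -277 69 0 0; 65 -277 69 0 0; 65 -277 69 0 0' 40
python3 - <<'E'
from h import *
c=cap('wrist','w5.png')
np.set_printoptions(precision=4,suppress=True)
p=[.5225,-.1005,-.057]
print(proj(c,place(p,[[x,y,.092] for x in(.042,.054) for y in(-.022,.022)])))
E
```

```text
time: 10.95
tcp_pos: [0.5701, -0.101, 0.127]
tcp_rot: [[0.056, 0.998, 0.001], [0.998, -0.056, -0.001], [-0.001, 0.001, -1.0]]
ft_force: [0.4, 0.3, 0.3]
width: 0.0553
[[311.7165 260.6613]
 [311.185  195.6905]
 [330.0425 260.6681]
 [330.6732 195.7038]]
```

View pics/w5.png

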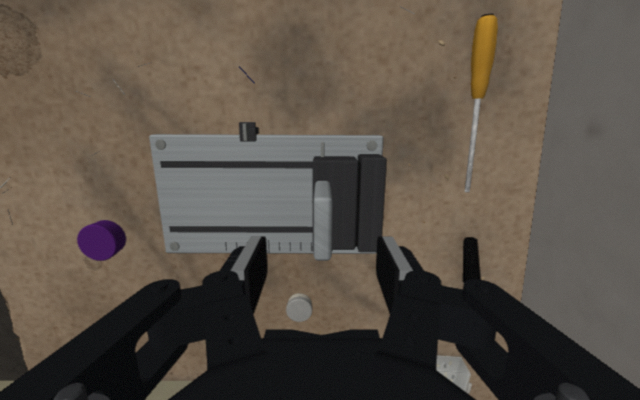

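The plate sits centred between the open fingers at u 314–331, with its top ending at v≈260. I'll descend and grip.

```bash
python3 -m crank '65 -2 1 30 0; 65 -2 1 60 0; 65 -2 1 74 0; 65 -2 1 78 0; 65 -2 1 78 0; 40 -2 1 78 0; 15 -2 1 78 0; 0 -2 1 78 0; 0 -2 1 78 0; 0 -2 1 78 0; 0 -2 1 78 0' 80
python3 - <<'E'
from h import *
c=cap('wrist','w6.png')
E
```

```text
time: 12.38
tcp_pos: [0.5708, -0.1031, 0.0499]
tcp_rot: [[0.056, 0.998, 0.001], [0.998, -0.056, -0.001], [-0.001, 0.001, -1.0]]
ft_force: [-2.0, 0.9, 4.6]
width: 0.0111
```

View pics/w6.png

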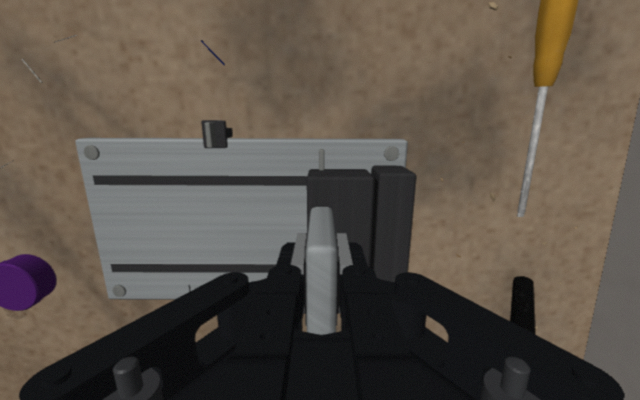

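The plate is gripped (11 mm opening). Now pulling the jaw out along the tool's -y.

```bash
python3 -m crank '0 0 -3 0 0; 0 0 -8 0 0; 0 0 -15 0 0; 0 0 -23 0 0; 0 0 -31 0 0; 0 0 -39 0 0; 0 0 -47 0 0; 0 0 -54 0 0; 0 0 -59 0 0; 0 0 -62 0 0; 0 0 -62 0 0; 0 0 -62 0 0' 80
python3 - <<'E'
from h import *
c=cap('wrist','w7.png');cv2.imwrite('pics/w7z.png',cv2.resize(c['image'][100:220,240:400,::-1],None,fx=5,fy=5,interpolation=cv2.INTER_CUBIC))
c=cap('top','t7.png');cv2.imwrite('pics/t7z.png',cv2.resize(c['image'][160:260,300:400,::-1],None,fx=6,fy=6,interpolation=cv2.INTER_CUBIC))
E
```

```text
time: 13.92
tcp_pos: [0.5136, -0.0997, 0.05]
tcp_rot: [[0.057, 0.998, 0.009], [0.998, -0.057, -0.001], [-0.0, 0.009, -1.0]]
ft_force: [9.2, 0.3, -10.2]
width: 0.011
```

View pics/w7z.png

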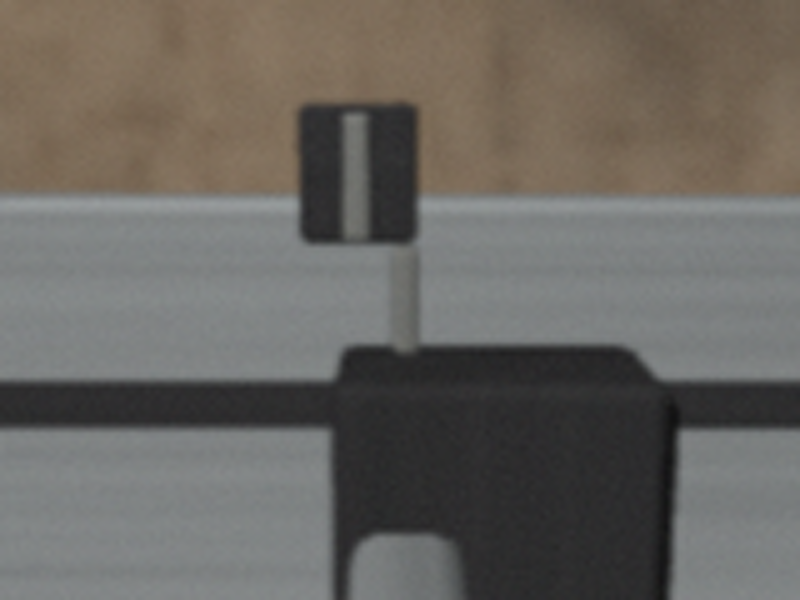

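View pics/w7.png

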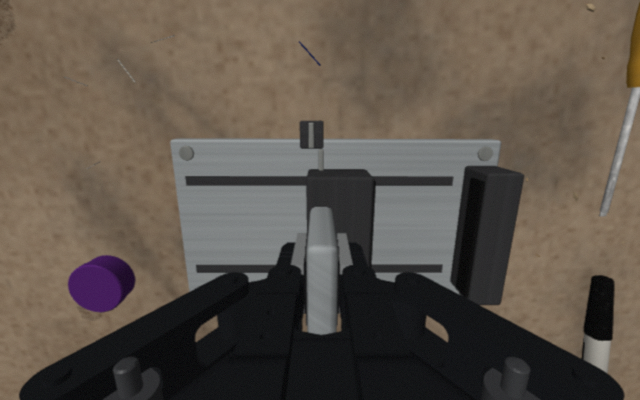

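The crop shows the fin at u=355 and the pointer at u=404, so the pointer is about 5.3 mm short. That matches the measured 57 mm of travel. The arm sags about 5 mm under the spring, so I'll command about 10 mm more.

```bash
python3 -m crank '0 0 -6 0 0; 0 0 -8 0 0; 0 0 -9.5 0 0; 0 0 -10 0 0; 0 0 -10 0 0; 0 0 -10 0 0; 0 0 -10 0 0; 0 0 -10 0 0' 80
python3 - <<'E'
from h import *
c=cap('wrist','w8.png');cv2.imwrite('pics/w8z.png',cv2.resize(c['image'][100:220,240:400,::-1],None,fx=5,fy=5,interpolation=cv2.INTER_CUBIC))
E
```

```text
time: 15.02
tcp_pos: [0.5079, -0.0993, 0.0501]
tcp_rot: [[0.057, 0.998, 0.016], [0.998, -0.057, -0.0], [0.001, 0.016, -1.0]]
ft_force: [11.1, -0.9, -8.8]
width: 0.0108
```

View pics/w8z.png

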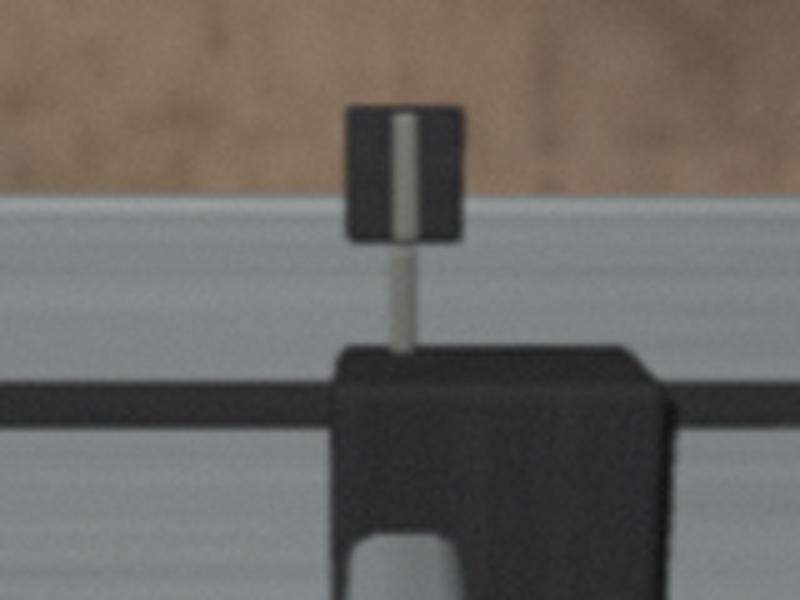

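The pointer (u≈403) is in line with the fin (u≈404). I'll let it hold through camera time, check for drift and look at the jar once more.

```bash
python3 - <<'E'
from h import *
for i in range(12): c=cap('side','s9.png')
o=ctrl.get_obs(); print(o['time'],np.round(o['tcp_pos'],4),np.round(o['ft_force'],1),o['width'],np.abs(o['qd']).max())
cv2.imwrite('pics/s9z.png',cv2.resize(c['image'][140:260,240:400,::-1],None,fx=5,fy=5))
c=cap('wrist');cv2.imwrite('pics/w9z.png',cv2.resize(c['image'][100:220,240:400,::-1],None,fx=5,fy=5,interpolation=cv2.INTER_CUBIC))
E
```

```text
15.675 [ 0.5079 -0.0993  0.0501] [ 9.5 -0.7 -8.6] 0.011075889395617178 0.13205712846050266
```

View pics/s9z.png

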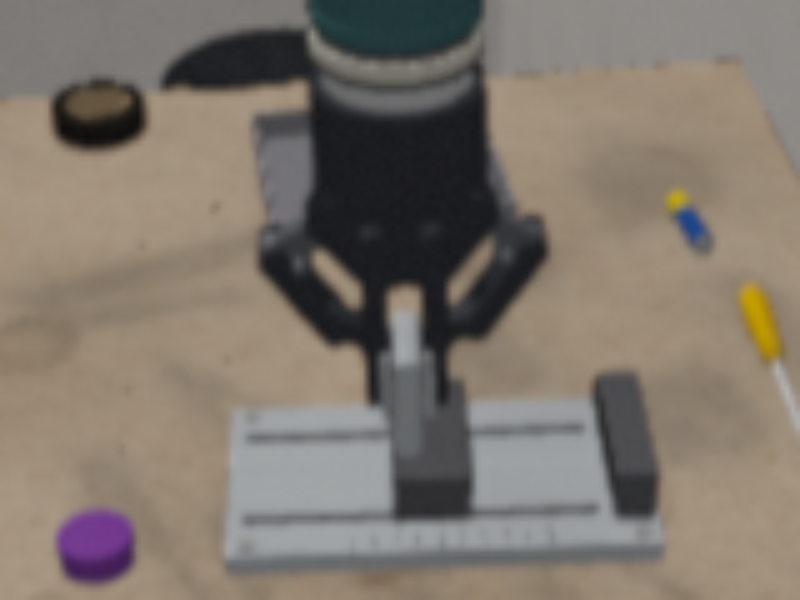

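View pics/w9z.png

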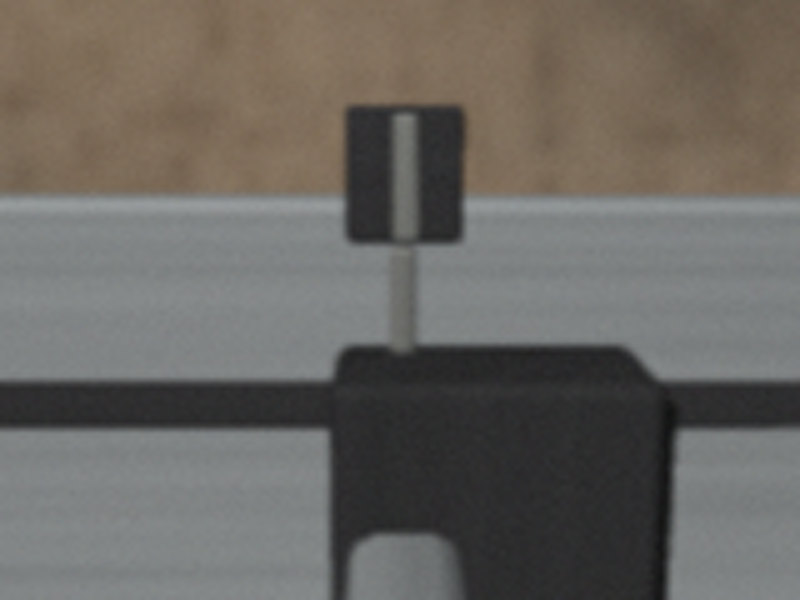

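The jaw hasn't drifted in 0.65 s and the pointer is still level with the fin. The gripper hides the jar from the side camera, but nothing has gone near the tray since it was placed. Handing in.

```bash
python3 - <<'E'
from h import *
print(ctrl.finish_job())
E
```

```text
the job is handed in; nothing more can be done
None
```

The jar is standing in the tray, and I handed the job in at about 15.7 s with the gripper still holding the jaw open. No verdict was reported.

- **Jar:** I took the larger grey jar from the holder base and stood it near the middle of the tray. The pictures taken after letting go showed it upright with the jaw still shut.
- **Jaw:** I gripped the plate at 80 N and pulled it about 63 mm. The first pull came up about 5 mm short because the arm gave under the spring, so I corrected it with a second move.
- **Last checks:** The wrist picture showed the pointer in line with the marker fin to well under 1 mm. The measured tool position did not change over 0.65 s, and the pull on the wrist read about 9.5 N. One joint-speed reading was not quite zero (0.13 in the state's units), which I took as noise.
- **Not confirmed at the end:** The gripper hid the jar in the last side picture, so its final state rests on the pictures from just after placing. The bystanders in the last views looked unmoved, and I never went near the others.

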